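# Put the self-inking stamps away by size in the stamp rack

### The job

Put the four self-inking stamps away in the wooden rack, lined up by size: each one upright and square in the bay made for it, from the smallest stamp in the smallest bay to the largest in the largest, flat on the bay's floor. Keep them upright all the way, and set them down rather than let them drop.

Things in the scene. Friction and masses are not known exactly. Their poses are not given: they have to be found in the camera images.
- stamp_blue_mid (a point): Centre (half-way up) of the smallest self-inking stamp: blue cap over a black base, 22 mm thick (its x) x 30 mm wide (its y) x 60 mm tall (its z, up), so this point is 30 mm above its underside. Loose, stands upright on the desk, weighs under 0.35 kg. Both ways round are alike; best gripped from above across the 22 mm thickness, by the cap, 10 to 20 mm above this point (lower down, the gripper may meet the cap's top).
- stamp_red_mid (a point): Centre (half-way up) of the second smallest self-inking stamp: red cap over a black base, 30 mm thick (its x) x 48 mm wide (its y) x 69 mm tall (its z, up), so this point is 34.5 mm above its underside. Loose, stands upright on the desk, weighs under 0.35 kg. Both ways round are alike; best gripped from above across the 30 mm thickness, by the cap, 10 to 20 mm above this point (lower down, the gripper may meet the cap's top).
- stamp_green_mid (a point): Centre (half-way up) of the second largest self-inking stamp: green cap over a black base, 38 mm thick (its x) x 64 mm wide (its y) x 70 mm tall (its z, up), so this point is 35 mm above its underside. Loose, stands upright on the desk, weighs under 0.35 kg. Both ways round are alike; best gripped from above across the 38 mm thickness, by the cap, 10 to 20 mm above this point (lower down, the gripper may meet the cap's top).
- stamp_yellow_mid (a point): Centre (half-way up) of the largest self-inking stamp: yellow cap over a black base, 46 mm thick (its x) x 82 mm wide (its y) x 72 mm tall (its z, up), so this point is 36 mm above its underside. Loose, stands upright on the desk, weighs under 0.35 kg. Both ways round are alike; best gripped from above across the 46 mm thickness, by the cap, 10 to 20 mm above this point (lower down, the gripper may meet the cap's top).
- bay_blue: The smallest of the four bays of the wooden stamp rack, the bay for the blue stamp. Origin at the middle of its flat felt floor, 4 mm above the desk; inside 36 mm along its x by 44 mm along its y (7 mm to spare all round the stamp), walls rising 8 mm above the floor to the rack's top, which is 12 mm above the desk. x lies across the rack, y along the row.
- bay_red: The second smallest of the four bays of the wooden stamp rack, the bay for the red stamp. Origin at the middle of its flat felt floor, 4 mm above the desk; inside 44 mm along its x by 62 mm along its y (7 mm to spare all round the stamp), walls rising 8 mm above the floor to the rack's top, which is 12 mm above the desk. x lies across the rack, y along the row.
- bay_green: The second largest of the four bays of the wooden stamp rack, the bay for the green stamp. Origin at the middle of its flat felt floor, 4 mm above the desk; inside 52 mm along its x by 78 mm along its y (7 mm to spare all round the stamp), walls rising 8 mm above the floor to the rack's top, which is 12 mm above the desk. x lies across the rack, y along the row.
- bay_yellow: The largest of the four bays of the wooden stamp rack, the bay for the yellow stamp. Origin at the middle of its flat felt floor, 4 mm above the desk; inside 60 mm along its x by 96 mm along its y (7 mm to spare all round the stamp), walls rising 8 mm above the floor to the rack's top, which is 12 mm above the desk. x lies across the rack, y along the row.
- rack: Light wooden stamp rack, fixed on the desk: a block 88 mm (x) x 317 mm (y) x 12 mm with rounded edges, with four rectangular grey-felt bays in a row along its y, graded from the smallest at the -y end to the largest at the +y end. Origin at the middle of its underside, on the desk (z = 0). It may lie turned any way round.

How it is judged (in metres and radians):
At the end, for the whole second after the job is handed in: Every stamp stands in its own bay: centre within 12 mm of the bay's centre seen from above, underside on the bay floor (within 3 mm above, 4 mm below), upright within 0.08 rad, its sides parallel to the bay's within 0.3 rad (either way round), at rest (under 0.02 m/s) (horizontal distance between stamp_blue_mid and bay_blue below 0.012 m and z of stamp_blue_mid in the frame of bay_blue between 0.026 and 0.033 m and angle between each of stamp_blue_mid, stamp_red_mid, stamp_green_mid, stamp_yellow_mid's own z axis and vertical below 0.08 rad and angle between the x axis of stamp_blue_mid and the x axis of bay_blue, either way round below 0.3 rad and linear speed of each of stamp_blue, stamp_red, stamp_green, stamp_yellow below 0.02 m/s and horizontal distance between stamp_red_mid and bay_red below 0.012 m and z of stamp_red_mid in the frame of bay_red between 0.0305 and 0.0375 m and angle between the x axis of stamp_red_mid and the x axis of bay_red, either way round below 0.3 rad and horizontal distance between stamp_green_mid and bay_green below 0.012 m and z of stamp_green_mid in the frame of bay_green between 0.031 and 0.038 m and angle between the x axis of stamp_green_mid and the x axis of bay_green, either way round below 0.3 rad and horizontal distance between stamp_yellow_mid and bay_yellow below 0.012 m and z of stamp_yellow_mid in the frame of bay_yellow between 0.032 and 0.039 m and angle between the x axis of stamp_yellow_mid and the x axis of bay_yellow, either way round below 0.3 rad); the robot touches nothing.
It fails at once if a stamp is tipped over (more than 0.6 rad from upright) (angle between any of stamp_blue_mid, stamp_red_mid, stamp_green_mid, stamp_yellow_mid's own z axis and vertical above 0.6 rad).
It fails at once if a stamp is dropped or thrown: it moves faster than 0.7 m/s with no finger touching it (a fall of some 25 mm) ((linear speed of stamp_blue above 0.7 m/s and contact force between stamp_blue and the fingers below 0.01 N) or (linear speed of stamp_red above 0.7 m/s and contact force between stamp_red and the fingers below 0.01 N) or (linear speed of stamp_green above 0.7 m/s and contact force between stamp_green and the fingers below 0.01 N) or (linear speed of stamp_yellow above 0.7 m/s and contact force between stamp_yellow and the fingers below 0.01 N)).
It also fails if it takes over 99 s, if anything falls off the work surface, if the arm or the gripper's body presses on something with over 40 N, if the wrist force passes 120 N, or if a joint passes its speed limit or range.

### The arm

A 6-joint arm with a two-finger parallel gripper is mounted at the origin on a cart in front of the work surface, level with it; the furniture and walls round the work are solid. World frame = base frame: x ahead of the robot, y to its left, z up, the work surface at z = 0. Lengths are in mm, angles in rad, forces in N, time in s.
With the tool pointing down it reaches from about 350 to 775 mm from the base axis. Payload 7.3 kg.
Tool frame: the origin (TCP) lies on the centre line of the jaws, within the pads' length; the fingertips stand 17 mm ahead of it and the grasp point (between the pads) lies 2 mm behind it; z points along the fingers, y is the line along which they close (so a half turn about z gives the same grasp; the last joint's range is limited). The gripper opens to 92 mm and grips with 3 to 60 N. Pads are 19 mm wide; open, the fingers measure 130 mm over their backs; the gripper's body (75 mm by 190 mm) begins 47 mm behind the grasp point.
Start: joints at [1.173, 0.342, 1.524, -0, 1.275, -0.146], TCP at [130.786, 508.467, 243.741] pointing down, gripper open.
Joint ranges: [-2.53, 2.53], [-0.77, 2.02], [0.04, 2.7], [-1, 4.14], [0.28, 2.66], [-3.11, 3.11]. Speed limits (rad/s): [2.57, 2.57, 3.14, 3.14, 3.14, 3.14].

### API

Orientations are given as [roll, pitch, yaw] about the fixed x, y, z axes, in that order (R = Rz(yaw) Ry(pitch) Rx(roll)).
In Python, from plant import bot gives the robot as it stands. The module is installed in compiled form; this text tells all that it offers.
- The arm moves only by the shell command python3 -m pendant 'ROWS'. ROWS is JSON, a list of rows, each a list of 3 entries, a list of its own where there are three numbers: the shift along the world's x, y, z as a fraction of full scale, then the turn, a rotation vector about the world's x, y, z as a fraction of full scale, then the opening, from -1 (shut) to 1 (fully open), so that 0 is half open. In form: [[[tx, ty, tz], [rx, ry, rz], claw], ...]. A call has exactly 10 rows; each row shifts and turns the commanded pose from where the row before left it; what a row does not reach is not made up. Full scale, the value 1, is 30 mm for a shift and 0.12 rad for a turn. A row lasts 1/12 s, in which the tool goes at most 41.7 mm and 7.16 degrees, less where a joint would pass 70% of its speed; a pose out of reach is approached as far as the arm can. A call with a number of a shift or a turn outside -1 to 1 is refused whole. A call with a gripper value outside its range is refused whole. The fingers move at their own pace and stop on an object; the grip force is fixed at half the most. Time passes only in rows, so rows that do not move let the fingers close, or fill a call up. It gives the time, the measured TCP pose, the force, the opening and the grip force at its end, in the units of the state.
- bot.get_obs(): the state, without advancing time (a new reading comes with each control period).
- bot.capture(name): name is "scene" or "top" or "wrist"; returns the picture (480x640x3 uint8, blue, green, red); there is no depth.
- bot.camera_params(name): a dict with "fovy" (degrees; the focal length in pixels is half the picture's height over the tangent of half this angle, whatever the lens; pixels are square), "cx", "cy" (the principal point, pixels), "camera_from_world" (4x4, takes a point from world to camera coordinates). Camera axes: x right, y down, z forward; pixel columns grow to the right and rows downward; lengths in mm; the calibration is good to about 2 mm. A picture is of the moment at which its call begins: read the wrist's pose just before it. camera_params takes no time and is no camera call; for the wrist camera it gives the pose at the moment of the call.
- bot.close_job(): hands the job in; it is judged then, once.
The state is a dict: "time": time; "joint_positions": joint angles; "dq": joint speeds; "tau": joint torques, N m; "tool_pos": TCP position; "tcp_rot": TCP orientation; "contact_force": force on the tool from outside, world axes, zero at the start; "moment": the same for the moment, N m; "grip_width": finger opening in mm; "finger_force": force on a finger pad.
Only numpy, scipy, OpenCV 4.12 (cv2) and the standard library are available. Lean on these libraries where they do the work, as an engineer would, in place of code of your own. Each camera call takes 0.05 s, during which the arm holds its last target. There are 200 camera calls.

## Working session

There is one attempt and no reset: what is moved stays moved. The work goes in short steps, Python scripts to look and compute and a shell command to move; the robot and the scene stay as the last step left them, time stands still between calls to the robot, and variables do not carry over. Pictures are saved under pics/ and viewed, at most 14 in all, crops included, and the job is handed in when it is done.

```bash
mkdir -p pics
python3 - <<'E'
from plant import bot
import cv2
for n in("top","scene"):
    cv2.imwrite(f"pics/{n}0.png",bot.capture(n))
    p=bot.camera_params(n);print(n,p)
o=bot.get_obs();print(o['time'],o['tool_pos'],o['tcp_rot'],o['grip_width'])
E
```

```text
top {'fovy': 49.94268271793602, 'cx': 316.85405447206546, 'cy': 249.04222065582584, 'camera_from_world': array([[-6.28422502e-03, -9.99651148e-01,  2.56532649e-02,
        -1.14891760e+01],
       [-9.92957619e-01,  3.20305244e-03, -1.18426799e-01,
         5.51932437e+02],
       [ 1.18303317e-01, -2.62168255e-02, -9.92631353e-01,
         1.12993934e+03],
       [ 0.00000000e+00,  0.00000000e+00,  0.00000000e+00,
         1.00000000e+00]])}
scene {'fovy': 56.11703546144173, 'cx': 317.5180091082788, 'cy': 241.25121496575048, 'camera_from_world': array([[ 5.34285762e-01, -8.45211635e-01,  1.24906685e-02,
        -2.81873628e+02],
       [-6.33572115e-01, -4.10195892e-01, -6.55992154e-01,
         3.89009617e+02],
       [ 5.59575822e-01,  3.42573528e-01, -7.54664348e-01,
         7.62147297e+02],
       [ 0.00000000e+00,  0.00000000e+00,  0.00000000e+00,
         1.00000000e+00]])}
0.1 [130.66716595 508.13144767 243.1103969 ] [-3.14022887e+00 -1.82228948e-04  2.88975801e+00] 91.91174422642024
```

View pics/top0.png

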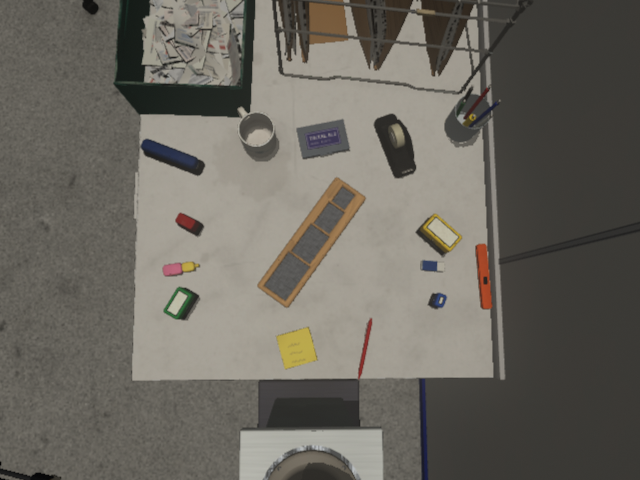

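View pics/scene0.png

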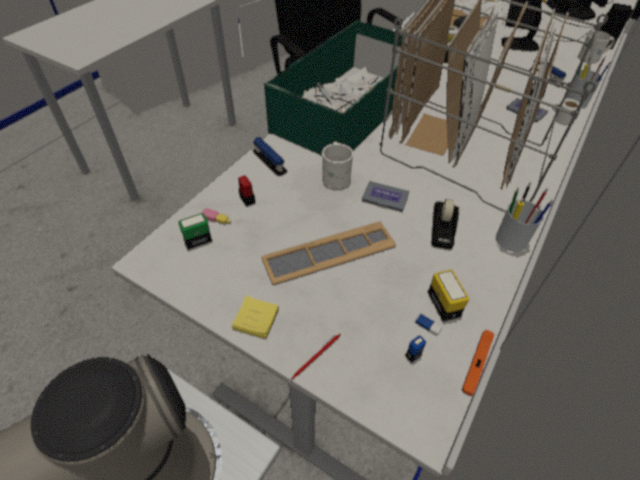

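```bash
cat > h.py <<'E'
import numpy as np, cv2
from plant import bot
def ray(n,uv,z,p=None):
    p=p or bot.camera_params(n); f=240/np.tan(np.radians(p['fovy']/2)); M=p['camera_from_world']
    R,t=M[:3,:3],M[:3,3]; c=-R.T@t
    uv=np.atleast_2d(np.asarray(uv,float))
    d=np.c_[(uv[:,0]-p['cx'])/f,(uv[:,1]-p['cy'])/f,np.ones(len(uv))]@R
    return (c+d*((z-c[2])/d[:,2])[:,None])[:,:2]
def rect(pts):
    r=cv2.minAreaRect(pts.astype(np.float32)); b=cv2.boxPoints(r)
    e=[b[1]-b[0],b[2]-b[1]]; L=[np.hypot(*q) for q in e]; i=int(np.argmax(L))
    a=np.arctan2(e[i][1],e[i][0]) # direction of long side
    return np.round(r[0],1),np.round(sorted(L),1),round((a+np.pi/2)%np.pi-np.pi/2,3)
def blobs(m,amin):
    return [c for c in sorted(cv2.findContours(m,0,1)[0],key=cv2.contourArea,reverse=True) if cv2.contourArea(c)>amin]
H=dict(blue=((105,130),60),red=((0,6),69),green=((50,85),70),yellow=((20,33),72))
def cap(img,k):
    hsv=cv2.cvtColor(img,cv2.COLOR_BGR2HSV); (a,b),z=H[k]
    m=cv2.inRange(hsv,(a,110,40),(b,255,255))
    if k=='red': m|=cv2.inRange(hsv,(172,110,40),(180,255,255))
    return m,z
E
python3 - <<'E'
from h import *
im=cv2.imread('pics/top0.png'); hsv=cv2.cvtColor(im,cv2.COLOR_BGR2HSV)
for k in H:
    m,z=cap(im,k)
    for c in blobs(m,25)[:6]:
        c=c[:,0]; print(k,c.mean(0).round(),*rect(ray('top',c,z)))
w=cv2.inRange(hsv,(8,70,60),(20,255,255)); w[:170]=0
for c in blobs(w,400)[:2]: print('wood',c[:,0].mean(0),*rect(ray('top',c[:,0],12)))
mask=np.zeros_like(w); cv2.drawContours(mask,[blobs(w,400)[0]],-1,255,-1)
f=cv2.bitwise_and(mask,cv2.bitwise_not(w))
for c in blobs(f,100): print('felt',*rect(ray('top',c[:,0],6)))
E
```

```text
blue [160. 149.] [775.1 336.4] [18.2 83.3] 1.183
blue [424. 430.] [ 163.6 -238.8] [  7.  205.7] 0.003
blue [440. 300.] [ 435.3 -282.6] [19.3 26.8] -0.356
blue [430. 265.] [ 511.9 -262.1] [17.  28.1] 1.467
red [185. 221.] [610.1 274.4] [23.4 40.6] 1.102
red [365. 348.] [ 334.2 -114.2] [  6.8 125.7] -0.218
red [172. 269.] [505.6 299.9] [19.3 36.8] -1.408
red [476. 103.] [ 881.9 -378.7] [ 6.4 89.5] -0.67
green [177. 303.] [432.6 285.9] [34.6 60.6] -0.532
yellow [296. 348.] [336.1  31.7] [71.1 71.6] -1.302
yellow [441. 233.] [ 582.1 -285.7] [51.9 82.2] 0.832
yellow [189. 266.] [510.2 261. ] [19.5 34.4] 1.567
yellow [470. 119.] [ 841.6 -359.7] [14.4 31.8] -0.791
wood [311.33212996 241.84115523] [573.1  -3.1] [ 87.1 314.7] -0.625
felt [493.5  55. ] [59.4 94.8] -0.619
felt [567.8   1.3] [51.2 76.8] -0.638
felt [628.9 -42.7] [43.3 60.5] -0.627
felt [675.7 -76.7] [35.2 41.8] -0.619
```

```bash
python3 -m pendant '[[[1,-0.74,-0.1],[0,0,-0.23],1],[[1,-0.74,-0.1],[0,0,-0.23],1],[[1,-0.74,-0.1],[0,0,-0.23],1],[[1,-0.74,-0.1],[0,0,-0.23],1],[[1,-0.74,-0.1],[0,0,-0.23],1],[[1,-0.74,-0.1],[0,0,-0.23],1],[[1,-0.74,-0.1],[0,0,-0.23],1],[[1,-0.74,-0.1],[0,0,-0.23],1],[[1,-0.74,-0.1],[0,0,-0.23],1],[[1,-0.74,-0.1],[0,0,-0.23],1]]'
cat >> h.py <<'E'
def look(k,name,amin=300,save=True):
    p=bot.camera_params('wrist');im=bot.capture('wrist')
    if save: cv2.imwrite(f'pics/{name}.png',im)
    o=bot.get_obs(); print(round(o['time'],2),np.round(o['tool_pos'],1),np.round(o['tcp_rot'],3))
    m,z=cap(im,k)
    for c in blobs(m,amin)[:3]: c=c[:,0]; print(k,c.min(0),c.max(0),*rect(ray('wrist',c,z,p)))
E
python3 -c "
from h import *
look('green','w1')"
```

```text
time: 0.93
tool_pos: [431.9, 285.0, 213.3]
tcp_rot: [-3.141, -0.0, 2.612]
contact_force: [0.2, 0.4, 0.5]
grip_width: 92.1
finger_force: 0.0
0.98 [436.9 281.3 212.7] [-3.141  0.004  2.607]
green [302 187] [344 259] [429.6 287. ] [34.6 60.9] -0.528
```

View pics/w1.png

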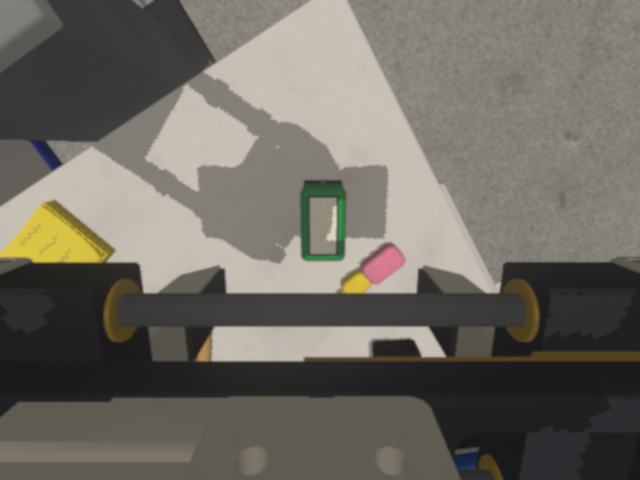

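```bash
python3 -m pendant '[[[0,0,-1],[0,0,0],1],[[0,0,-1],[0,0,0],1],[[0,0,-1],[0,0,0],1],[[0,0,-1],[0,0,0],1],[[0,0,-1],[0,0,0],1],[[0,0,-0.53],[0,0,0],1],[[0,0,0],[0,0,0],1],[[0,0,0],[0,0,0],1],[[0,0,0],[0,0,0],-1],[[0,0,0],[0,0,0],-1]]'
python3 -m pendant '[[[0,0,0],[0,0,0],-1],[[0,0,0],[0,0,0],-1],[[0,0,0],[0,0,0],-1],[[0,0,0],[0,0,0],-1],[[0,0,0],[0,0,0],-1],[[0,0,0],[0,0,0],-1],[[0,0,0.3],[0,0,0],-1],[[0,0,0.7],[0,0,0],-1],[[0,0,1],[0,0,0],-1],[[0,0,1],[0,0,0],-1]]'
```

```text
time: 1.82
tool_pos: [431.6, 287.0, 49.3]
tcp_rot: [3.139, 0.002, 2.614]
contact_force: [-0.4, -0.1, -0.2]
grip_width: 82.8
finger_force: 0.0
time: 2.65
tool_pos: [430.0, 286.1, 138.7]
tcp_rot: [-3.14, -0.001, 2.614]
contact_force: [0.8, 0.4, -1.1]
grip_width: 37.9
finger_force: 30.0
```

```bash
python3 -m pendant '[[[0.3,-0.6,0.5],[0,0,-0.08],-1],[[0.455,-0.95,0.5],[0,0,-0.08],-1],[[0.455,-0.95,0],[0,0,-0.08],-1],[[0.455,-0.95,0],[0,0,-0.08],-1],[[0.455,-0.95,0],[0,0,-0.08],-1],[[0.455,-0.95,0],[0,0,-0.08],-1],[[0.455,-0.95,0],[0,0,-0.08],-1],[[0.455,-0.95,0],[0,0,-0.08],-1],[[0.455,-0.95,0],[0,0,-0.08],-1],[[0.455,-0.95,0],[0,0,-0.08],-1]]'
python3 -m pendant '[[[0.15,-0.35,0],[0,0,0],-1],[[0,0,0],[0,0,0],-1],[[0,0,0],[0,0,0],-1],[[0,0,0],[0,0,0],-1],[[0,0,0],[0,0,0],-1],[[0,0,0],[0,0,0],-1],[[0,0,0],[0,0,0],-1],[[0,0,0],[0,0,0],-1],[[0,0,0],[0,0,0],-1],[[0,0,0],[0,0,0],-1]]'
python3 -c "
from h import *
look('green','w2')"
```

```text
time: 3.48
tool_pos: [562.8, 10.4, 168.3]
tcp_rot: [-3.142, -0.0, 2.517]
contact_force: [0.5, 0.4, -0.3]
grip_width: 37.6
finger_force: 30.0
time: 4.32
tool_pos: [567.1, 1.7, 167.9]
tcp_rot: [3.142, -0.0, 2.518]
contact_force: [0.1, 0.2, -0.9]
grip_width: 37.8
finger_force: 30.0
4.37 [567.1   1.6 167.9] [ 3.141 -0.     2.518]
green [273 225] [369 292] [577.1  -6.8] [50.1 70.1] 0.949
green [274 327] [289 355] [612.8 -68.9] [11.3 23.7] -0.622
green [353 327] [368 355] [647.4 -20.6] [11.3 23.7] -0.622
```

View pics/w2.png

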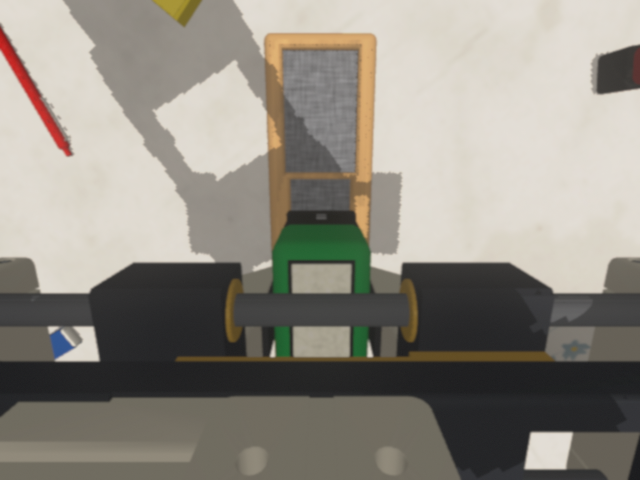

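Run:
```python
from h import *
im=cv2.imread('pics/w2.png');hsv=cv2.cvtColor(im,cv2.COLOR_BGR2HSV)
w=cv2.inRange(hsv,(8,70,50),(20,255,255));w[200:]=0;w=cv2.morphologyEx(w,3,np.ones((5,5)))
c=blobs(w,1000)[0];print(c[:,0].min(0),c[:,0].max(0))
R=np.array([[np.cos(-.625),-np.sin(-.625)],[np.sin(-.625),np.cos(-.625)]])
for r in (70,100,130,160): 
    x=np.where(w[r,240:400])[0]+240; P=ray('wrist',[[x[0],r],[x[-1],r]],12)
    print(r,P.mean(0).round(1),np.hypot(*(P[1]-P[0])).round(1))
m=np.zeros_like(w);cv2.drawContours(m,[c],-1,255,-1)
g=cv2.bitwise_not(w);g[200:]=0;g[:, :270]=0;g[:,370:]=0;g[:40]=0;g[174:]=0
f=[k for k in blobs(g,2000)];
for k in f: print('felt',rect(ray('wrist',k[:,0],12)),k[:,0].min(0),k[:,0].max(0))
ends=ray('wrist',[[321,34],[321,47],[321,174]],12);print(ends.round(1))
```

```text
[264  33] [375 199]
70 [466.2  71.4] 84.9
100 [484.   58.6] 85.0
130 [502.7  45.6] 84.2
160 [522.   31.7] 84.3
felt (array([492. ,  53.1]), array([58.4, 91.7], dtype=float32), np.float32(-0.623)) [283  50] [357 171]
[[446.3  87.1]
 [453.6  81.8]
 [531.8  25.7]]
```

```bash
python3 -m pendant '[[[-0.03,-0.02,-0.8],[0,0,0],-1],[[0,0,-1],[0,0,0],-1],[[0,0,-0.9],[0,0,0],-1],[[0,0,-0.5],[0,0,0],-1],[[0,0,-0.3],[0,0,0],-1],[[0,0,-0.15],[0,0,0],-1],[[0,0,-0.1],[0,0,0],-1],[[0,0,-0.1],[0,0,0],-1],[[0,0,0],[0,0,0],-1],[[0,0,0],[0,0,0],-1]]'
python3 -c "
from h import *
look('green','w3')"
```

```text
time: 5.2
tool_pos: [566.2, 0.7, 56.0]
tcp_rot: [3.141, 0.001, 2.518]
contact_force: [-9.7, -1.0, 19.7]
grip_width: 37.8
finger_force: 30.0
5.25 [566.2   0.7  56. ] [3.141e+00 2.000e-03 2.518e+00]
green [273 225] [369 292] [546.7  13.6] [26.6 37.2] 0.949
green [274 327] [289 355] [565.6 -19.4] [ 6.  12.6] -0.622
green [353 327] [368 355] [584.1   6.3] [ 6.  12.7] -0.6
```

View pics/w3.png

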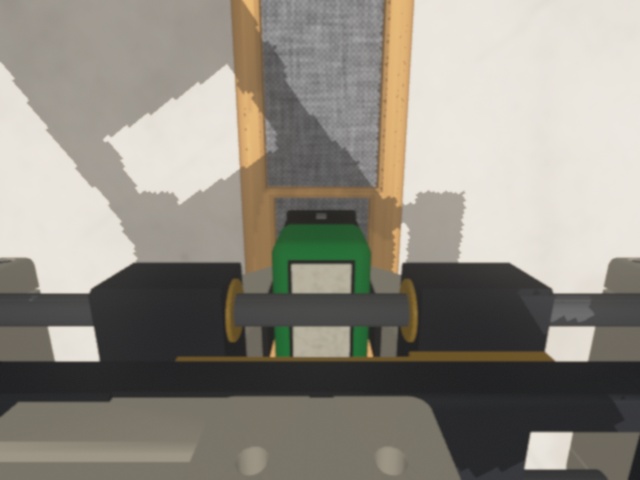

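Run:
```python
from h import *
p=bot.camera_params('wrist');M=p['camera_from_world'];c=-M[:3,:3].T@M[:3,3];print(c)
u=np.array([-.812,.583]); o=np.array([566.3,.8]); n=np.array([.583,.812])
def s(r,z,col=321): q=ray('wrist',[[col,r]],z)[0]-o; return round(q@u,1),round(q@n,1)
print('divider far/near',s(188,12),s(197,12),'base front top/bottom',[s(r,z) for r,z in((212,30),(212,20),(224,25))], 'cap top front',s(262,74))
print('base L/R',s(215,20,288),s(215,20,355),'bay L/R',s(215,12,274),s(215,12,372),'end',s(150,12,264),s(150,12,383))
o=bot.get_obs();print(o['contact_force'],o['moment'],o['tool_pos'])
```

```text
[512.98952145  37.83065342 196.57579013]
divider far/near (np.float64(43.7), np.float64(-1.1)) (np.float64(38.9), np.float64(-1.1)) base front top/bottom [(np.float64(34.2), np.float64(-1.1)), (np.float64(32.4), np.float64(-1.1)), (np.float64(27.2), np.float64(-1.1))] cap top front (np.float64(23.7), np.float64(-1.1))
base L/R (np.float64(30.8), np.float64(-18.0)) (np.float64(30.8), np.float64(16.3)) bay L/R (np.float64(29.3), np.float64(-26.2)) (np.float64(29.3), np.float64(26.2)) end (np.float64(63.0), np.float64(-30.2)) (np.float64(63.0), np.float64(30.6))
[-10.32629061  -0.32209353  19.55543982] [-0.12716212  1.84829827 -0.01728478] [566.23218244   0.67401592  56.02403066]
```

```bash
python3 -m pendant '[[[0,0,0.1],[0,0,0],-1],[[0,0,0],[0,0,0],1],[[0,0,0],[0,0,0],1],[[0,0,0],[0,0,0],1],[[0,0,0],[0,0,0],1],[[0,0,0],[0,0,0],1],[[0,0,0.5],[0,0,0],1],[[0,0,1],[0,0,0],1],[[0,0,1],[0,0,0],1],[[0,0,1],[0,0,0],1]]'
python3 - <<'E'
from h import *
look('green','w4')
im=bot.capture('scene')[180:320,230:430];cv2.imwrite('pics/s4.png',cv2.resize(im,None,fx=4,fy=4,interpolation=2))
E
```

```text
time: 6.08
tool_pos: [565.9, 0.9, 161.0]
tcp_rot: [-3.141, -0.001, 2.518]
contact_force: [0.4, -0.5, -0.2]
grip_width: 90.4
finger_force: 0.0
6.13 [569.    0.6 167.6] [3.137 0.008 2.518]
green [296 197] [349 289] [565.9   0.8] [35.9 65.4] -0.623
```

View pics/s4.png

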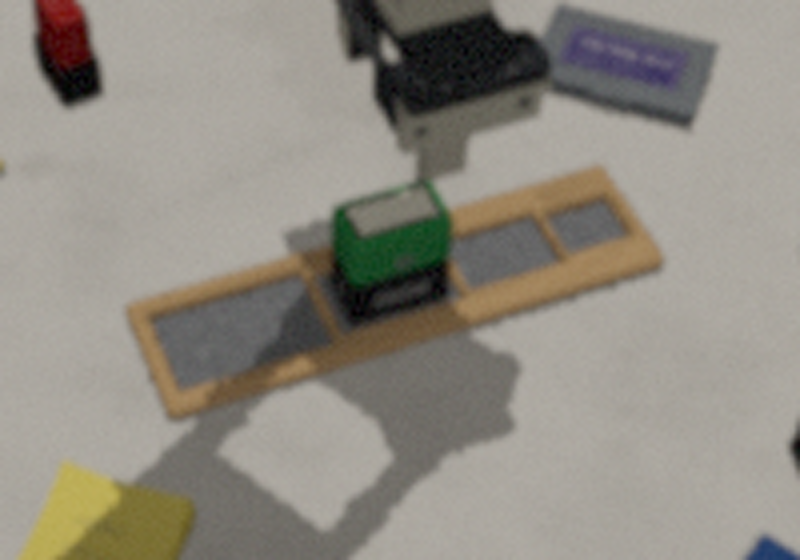

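```bash
python3 -m pendant '[[[0.15,0.91,0.15],[0,0,-0.5],1],[[0.15,0.91,0.15],[0,0,-1],1],[[0.15,0.91,0.15],[0,0,-1],1],[[0.15,0.91,0.15],[0,0,-1],1],[[0.15,0.91,0.15],[0,0,-1],1],[[0.15,0.91,0.15],[0,0,-1],1],[[0.15,0.91,0.15],[0,0,-1],1],[[0.15,0.91,0.15],[0,0,-1],1],[[0.15,0.91,0.15],[0,0,-1],1],[[0.15,0.91,0.15],[0,0,-1],1]]'
python3 -m pendant '[[[0,0,0],[0,0,-1],1],[[0,0,0],[0,0,-1],1],[[0,0,0],[0,0,-0.3],1],[[0,0,0],[0,0,0],1],[[0,0,0],[0,0,0],1],[[0,0,0],[0,0,0],1],[[0,0,0],[0,0,0],1],[[0,0,0],[0,0,0],1],[[0,0,0],[0,0,0],1],[[0,0,0],[0,0,0],1]]'
python3 - <<'E'
from h import *
look('red','w5')
# height check of green by triangulation of the cap rect: same target from top cam
im=bot.capture('top');m,_=cap(im,'green')
for z in (70,74,78):
  print([rect(ray('top',c[:,0],z)) for c in blobs(m,60)[:2]])
E
```

```text
time: 7.02
tool_pos: [611.0, 275.2, 204.3]
tcp_rot: [-3.14, 0.001, 1.372]
contact_force: [0.2, -0.7, 0.6]
grip_width: 91.6
finger_force: 0.0
time: 7.85
tool_pos: [611.3, 273.8, 205.4]
tcp_rot: [3.141, -0.0, 1.102]
contact_force: [-0.2, -0.7, -0.7]
grip_width: 92.0
finger_force: 0.0
7.9 [611.3 273.8 205.4] [ 3.141 -0.     1.102]
red [305 198] [333 252] [611.5 276.6] [22.6 44.8] 1.092
[(array([569.2,   1.1]), array([34.2, 59.8], dtype=float32), np.float32(-0.622))]
[(array([568.6,   1.2]), array([34. , 59.5], dtype=float32), np.float32(-0.622))]
[(array([568.1,   1.2]), array([33.9, 59.3], dtype=float32), np.float32(-0.622))]
```

```bash
python3 -m pendant '[[[0,0.06,-0.7],[0,0,-0.03],1],[[0,0,-1],[0,0,0],1],[[0,0,-1],[0,0,0],1],[[0,0,-1],[0,0,0],1],[[0,0,-0.9],[0,0,0],1],[[0,0,-0.5],[0,0,0],1],[[0,0,-0.2],[0,0,0],1],[[0,0,0],[0,0,0],1],[[0,0,0],[0,0,0],-1],[[0,0,0],[0,0,0],-1]]'
python3 -m pendant '[[[0,0,0],[0,0,0],-1],[[0,0,0],[0,0,0],-1],[[0,0,0],[0,0,0],-1],[[0,0,0],[0,0,0],-1],[[0,0,0],[0,0,0],-1],[[0,0,0],[0,0,0],-1],[[0,0,0],[0,0,0],-1],[[0,0,0],[0,0,0],-1],[[0,0,0],[0,0,0],-1],[[0,0,0],[0,0,0],-1]]'
python3 -m pendant '[[[0,0,0.2],[0,0,0],-1],[[0,0,0.4],[0,0,0],-1],[[0,0,0.6],[0,0,0],-1],[[0,0,0.8],[0,0,0],-1],[[0,0,0.8],[0,0,0],-1],[[0,0,0.6],[0,0,0],-1],[[0,0,0.4],[0,0,0],-1],[[0,0,0.2],[0,0,0],-1],[[0,0,0],[0,0,0],-1],[[0,0,0],[0,0,0],-1]]'
```

```text
time: 8.78
tool_pos: [612.3, 276.0, 48.2]
tcp_rot: [3.139, -0.002, 1.098]
contact_force: [-1.0, 0.1, 0.3]
grip_width: 83.1
finger_force: 0.0
time: 9.62
tool_pos: [611.2, 275.7, 46.3]
tcp_rot: [-3.142, 0.0, 1.098]
contact_force: [0.0, -0.2, -0.4]
grip_width: 30.1
finger_force: 30.0
time: 10.45
tool_pos: [611.1, 275.6, 166.4]
tcp_rot: [3.141, -0.0, 1.098]
contact_force: [-0.0, -0.6, -1.5]
grip_width: 29.5
finger_force: 30.0
```

```bash
python3 -m pendant '[[[0.05,-0.4,0],[0,0,0.4],-1],[[0.05,-0.7,0],[0,0,0.8],-1],[[0.05,-0.9,0],[0,0,1],-1],[[0.05,-0.9,0],[0,0,1],-1],[[0.05,-0.9,0],[0,0,1],-1],[[0.05,-0.9,0],[0,0,1],-1],[[0.05,-0.9,0],[0,0,1],-1],[[0.05,-0.9,0],[0,0,1],-1],[[0.05,-0.9,0],[0,0,1],-1],[[0.05,-0.9,0],[0,0,1],-1]]'
python3 -m pendant '[[[0.05,-0.9,0],[0,0,1],-1],[[0.05,-0.7,0],[0,0,0.8],-1],[[0,-0.5,0],[0,0,0.6],-1],[[0,-0.26,0],[0,0,0.23],-1],[[0,0,0],[0,0,0],-1],[[0,0,0],[0,0,0],-1],[[0,0,0],[0,0,0],-1],[[0,0,0],[0,0,0],-1],[[0,0,0],[0,0,0],-1],[[0,0,0],[0,0,0],-1]]'
```

```text
time: 11.28
tool_pos: [625.5, 25.4, 164.9]
tcp_rot: [-3.14, -0.002, 2.208]
contact_force: [0.4, 0.8, -0.9]
grip_width: 30.0
finger_force: 30.0
time: 12.12
tool_pos: [629.2, -43.4, 166.3]
tcp_rot: [3.142, -0.0, 2.518]
contact_force: [-0.1, -0.4, -1.5]
grip_width: 30.1
finger_force: 30.0
```

```bash
python3 -m pendant '[[[0,0,-0.5],[0,0,0],-1],[[0,0,-1],[0,0,0],-1],[[0,0,-1],[0,0,0],-1],[[0,0,-0.7],[0,0,0],-1],[[0,0,-0.3],[0,0,0],-1],[[0,0,-0.15],[0,0,0],-1],[[0,0,-0.05],[0,0,0],-1],[[0,0,0],[0,0,0],-1],[[0,0,0],[0,0,0],-1],[[0,0,0],[0,0,0],-1]]'
python3 -m pendant '[[[0,0,-0.05],[0,0,0],-1],[[0,0,0],[0,0,0],-1],[[0,0,-0.05],[0,0,0],-1],[[0,0,0],[0,0,0],-1],[[0,0,-0.05],[0,0,0],-1],[[0,0,0],[0,0,0],-1],[[0,0,0],[0,0,0],-1],[[0,0,0],[0,0,0],-1],[[0,0,0],[0,0,0],-1],[[0,0,0],[0,0,0],-1]]'
```

```text
time: 12.95
tool_pos: [630.1, -44.3, 56.8]
tcp_rot: [3.14, 0.002, 2.518]
contact_force: [-0.6, 0.3, -0.7]
grip_width: 30.1
finger_force: 30.0
time: 13.78
tool_pos: [629.3, -44.1, 50.9]
tcp_rot: [3.141, 0.0, 2.518]
contact_force: [-0.4, -0.1, -0.7]
grip_width: 30.1
finger_force: 30.0
```

```bash
python3 -m pendant '[[[0,0,-0.02],[0,0,0],-1],[[0,0,0],[0,0,0],1],[[0,0,0],[0,0,0],1],[[0,0,0],[0,0,0],1],[[0,0,0],[0,0,0],1],[[0,0,0],[0,0,0],1],[[0,0,0],[0,0,0],1],[[0,0,0],[0,0,0],1],[[0,0,0.3],[0,0,0],1],[[0,0,0.7],[0,0,0],1]]'
python3 -m pendant '[[[0,0,1],[0,0,0],1],[[0,0,1],[0,0,0],1],[[0,0,1],[0,0,0],1],[[0,0,0.9],[0,0,0],1],[[0,0,0.3],[0,0,0],1],[[0,0,0],[0,0,0],1],[[0,0,0],[0,0,0],1],[[0,0,0],[0,0,0],1],[[0,0,0],[0,0,0],1],[[0,0,0],[0,0,0],1]]'
python3 - <<'E'
from h import *
look('red','w6');look('green','w6b')
E
```

```text
time: 14.62
tool_pos: [627.4, -43.8, 78.2]
tcp_rot: [-3.139, -0.005, 2.518]
contact_force: [-0.1, -0.5, 0.4]
grip_width: 85.3
finger_force: 0.0
time: 15.45
tool_pos: [628.6, -44.0, 204.5]
tcp_rot: [-3.14, -0.003, 2.518]
contact_force: [0.5, -0.8, 0.3]
grip_width: 91.9
finger_force: 0.0
15.5 [628.8 -44.1 204.8] [-3.141e+00 -2.000e-03  2.518e+00]
red [307 200] [337 257] [627.9 -43.9] [24.5 47.2] -0.623
red [43  0] [86 67] [ 406.  -108.4] [ 7.1 48.2] -0.22
15.55 [628.9 -44.1 205.1] [-3.141e+00 -2.000e-03  2.518e+00]
green [298  90] [346 174] [ 5.678e+02 -3.000e-01] [35.5 61.2] -0.607
```

View pics/w6.png

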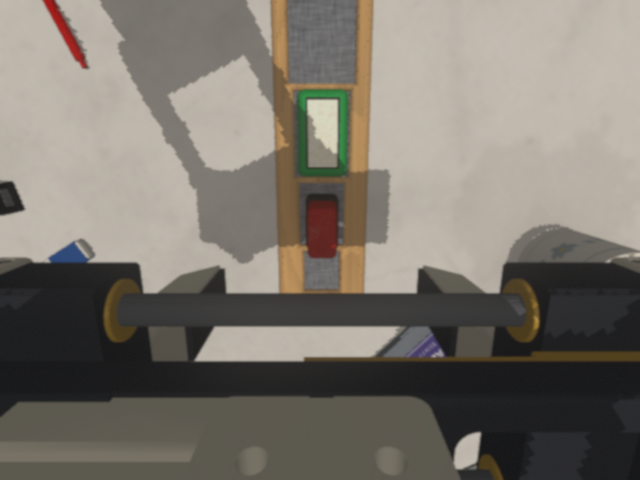

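```bash
python3 -m pendant '[[[-0.16,-0.8,0],[0,0,-1],1],[[-0.16,-0.8,0],[0,0,-1],1],[[-0.16,-0.8,0],[0,0,-1],1],[[-0.16,-0.8,0],[0,0,-1],1],[[-0.16,-0.8,0],[0,0,-1],1],[[-0.16,-0.8,0],[0,0,-1],1],[[-0.16,-0.8,0],[0,0,-1],1],[[-0.16,-0.8,0],[0,0,-1],1],[[-0.16,-0.8,0],[0,0,-1],1],[[-0.16,-0.8,0],[0,0,-1],1]]'
python3 -m pendant '[[[0,0,0],[0,0,-1],1],[[0,0,0],[0,0,-1],1],[[0,0,0],[0,0,-1],1],[[0,0,0],[0,0,-1],1],[[0,0,0],[0,0,0],1],[[0,0,0],[0,0,0],1],[[0,0,0],[0,0,0],1],[[0,0,0],[0,0,0],1],[[0,0,0],[0,0,0],1],[[0,0,0],[0,0,0],1]]'
python3 - <<'E'
from h import *
look('yellow','w7');look('blue','w7b',100)
E
```

```text
time: 16.38
tool_pos: [580.8, -285.2, 205.8]
tcp_rot: [-3.141, -0.0, 1.312]
contact_force: [0.3, -0.2, -0.0]
grip_width: 91.8
finger_force: 0.0
time: 17.22
tool_pos: [581.3, -284.1, 206.2]
tcp_rot: [3.141, -0.0, 0.839]
contact_force: [-0.2, -0.9, 0.1]
grip_width: 91.9
finger_force: 0.0
17.27 [ 581.2 -284.1  206.2] [3.142 0.    0.839]
yellow [301 179] [357 279] [ 585.5 -289.6] [44.1 82.8] 0.826
yellow [103 280] [139 341] [ 406.6 -223.3] [28.8 60.5] 0.638
yellow [505 279] [539 342] [ 662.3 -452.6] [28.3 60.8] 0.992
17.32 [ 581.2 -284.1  206.2] [3.141 0.    0.838]
blue [250 238] [280 268] [ 531.3 -269.9] [16.3 24.7] 1.496
```

View pics/w7.png

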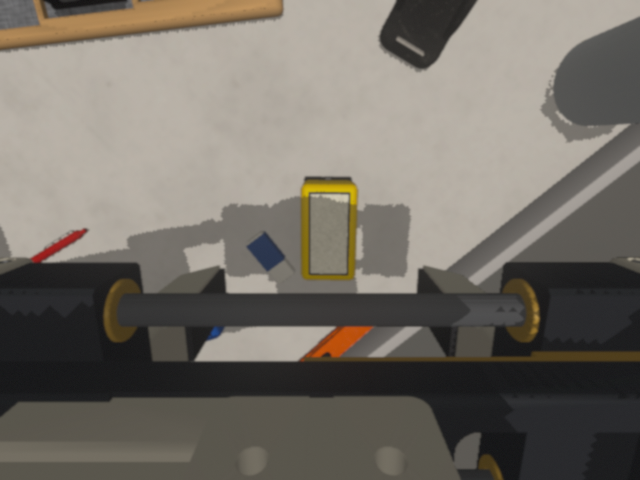

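```bash
python3 -m pendant '[[[0.13,-0.18,-0.7],[0,0,-0.06],1],[[0,0,-1],[0,0,0],1],[[0,0,-1],[0,0,0],1],[[0,0,-1],[0,0,0],1],[[0,0,-0.9],[0,0,0],1],[[0,0,-0.5],[0,0,0],1],[[0,0,-0.2],[0,0,0],1],[[0,0,0],[0,0,0],1],[[0,0,0],[0,0,0],1],[[0,0,0],[0,0,0],-1]]'
python3 -m pendant '[[[0,0,0],[0,0,0],-1],[[0,0,0],[0,0,0],-1],[[0,0,0],[0,0,0],-1],[[0,0,0],[0,0,0],-1],[[0,0,0],[0,0,0],-1],[[0,0,0],[0,0,0],-1],[[0,0,0],[0,0,0],-1],[[0,0,0],[0,0,0],-1],[[0,0,0],[0,0,0],-1],[[0,0,0],[0,0,0],-1]]'
python3 -m pendant '[[[0,0,0.2],[0,0,0],-1],[[0,0,0.4],[0,0,0],-1],[[0,0,0.6],[0,0,0],-1],[[0,0,0.8],[0,0,0],-1],[[0,0,0.8],[0,0,0],-1],[[0,0,0.6],[0,0,0],-1],[[0,0,0.4],[0,0,0],-1],[[0,0,0.2],[0,0,0],-1],[[0,0,0],[0,0,0],-1],[[0,0,0],[0,0,0],-1]]'
```

```text
time: 18.15
tool_pos: [586.1, -290.1, 49.0]
tcp_rot: [3.139, -0.0, 0.831]
contact_force: [-0.2, 0.1, 0.9]
grip_width: 88.3
finger_force: 0.0
time: 18.98
tool_pos: [585.1, -289.5, 47.3]
tcp_rot: [-3.142, 0.0, 0.831]
contact_force: [-1.0, 0.2, 1.3]
grip_width: 45.9
finger_force: 30.0
time: 19.82
tool_pos: [585.0, -289.4, 167.2]
tcp_rot: [3.142, 0.0, 0.831]
contact_force: [-0.1, -0.3, -2.6]
grip_width: 46.2
finger_force: 30.0
```

```bash
python3 -m pendant '[[[-0.22,0.4,0],[0,0,0.5],-1],[[-0.22,0.7,0],[0,0,0.9],-1],[[-0.22,0.85,0],[0,0,1],-1],[[-0.22,0.85,0],[0,0,1],-1],[[-0.22,0.85,0],[0,0,1],-1],[[-0.22,0.85,0],[0,0,1],-1],[[-0.22,0.85,0],[0,0,1],-1],[[-0.22,0.85,0],[0,0,1],-1],[[-0.22,0.85,0],[0,0,1],-1],[[-0.22,0.85,0],[0,0,1],-1]]'
python3 -m pendant '[[[-0.22,0.85,0],[0,0,1],-1],[[-0.22,0.85,0],[0,0,1],-1],[[-0.22,0.85,0],[0,0,1],-1],[[-0.22,0.6,0],[0,0,0.9],-1],[[-0.02,0.39,0],[0,0,0.5],-1],[[0,0,0],[0,0,0.26],-1],[[0,0,0],[0,0,0],-1],[[0,0,0],[0,0,0],-1],[[0,0,0],[0,0,0],-1],[[0,0,0],[0,0,0],-1]]'
python3 -m pendant '[[[0,0,-0.5],[0,0,0],-1],[[0,0,-1],[0,0,0],-1],[[0,0,-0.6],[0,0,0],-1],[[0,0,-0.4],[0,0,0],-1],[[0,0,-0.2],[0,0,0],-1],[[0,0,0],[0,0,0],-1],[[0,0,0],[0,0,0],-1],[[0,0,0],[0,0,0],-1],[[0,0,0],[0,0,0],-1],[[0,0,0],[0,0,0],-1]]'
python3 -c "
from h import *
look('yellow','w8')"
```

```text
time: 20.65
tool_pos: [517.9, -51.2, 166.1]
tcp_rot: [-3.14, -0.001, 1.964]
contact_force: [0.2, 0.1, -1.7]
grip_width: 45.9
finger_force: 30.0
time: 21.48
tool_pos: [492.0, 53.2, 166.9]
tcp_rot: [-3.141, -0.001, 2.516]
contact_force: [0.7, 0.1, -1.5]
grip_width: 45.9
finger_force: 30.0
time: 22.32
tool_pos: [492.6, 53.6, 87.0]
tcp_rot: [3.141, 0.001, 2.518]
contact_force: [0.5, 0.6, -2.1]
grip_width: 45.8
finger_force: 30.0
22.37 [492.5  53.7  86.9] [3.141e+00 1.000e-03 2.518e+00]
yellow [11  0] [218 144] [359.4  46.3] [56.4 63.6] 0.269
yellow [257 209] [385 293] [478.   62.9] [40.6 59.3] 0.948
yellow [364 326] [568 361] [559.   94.5] [ 19.4 102.8] 0.948
```

View pics/w8.png

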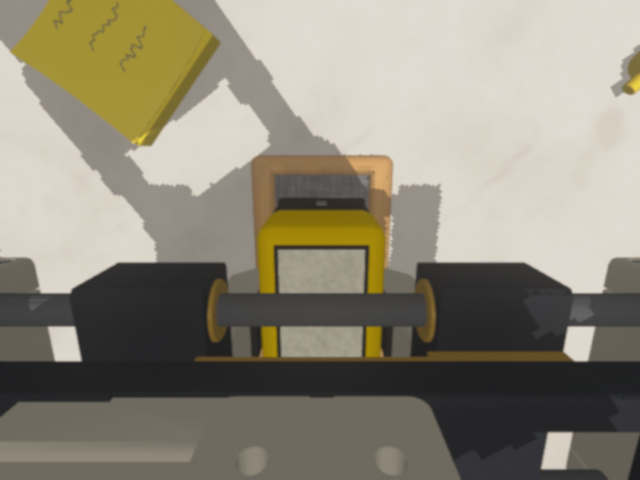

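Run:
```python
from h import *
u=np.array([-.811,.585]); o=np.array([492,53.8]); n=np.array([.585,.811])
def s(r,z,col=321): q=ray('wrist',[[col,r]],z)[0]-o; return (q@u).round(1),(q@n).round(1)
print('bay front',s(173,12),'rack end',s(155,11),'base front',[s(198,z) for z in (45,55,62)],'LR rack',s(190,12,252),s(190,12,392),'base LR',s(202,50,277),s(202,50,368))
```

```text
bay front (np.float64(48.8), np.float64(-0.8)) rack end (np.float64(59.4), np.float64(-0.8)) base front [(np.float64(38.3), np.float64(-0.8)), (np.float64(39.7), np.float64(-0.8)), (np.float64(40.7), np.float64(-0.8))] LR rack (np.float64(38.4), np.float64(-43.1)) (np.float64(38.5), np.float64(42.7)) base LR (np.float64(36.9), np.float64(-23.2)) (np.float64(37.0), np.float64(23.1))
```

```bash
python3 -m pendant '[[[0,0,-0.5],[0,0,0],-1],[[0,0,-0.3],[0,0,0],-1],[[0,0,-0.15],[0,0,0],-1],[[0,0,-0.07],[0,0,0],-1],[[0,0,0],[0,0,0],-1],[[0,0,-0.07],[0,0,0],-1],[[0,0,0],[0,0,0],-1],[[0,0,-0.07],[0,0,0],-1],[[0,0,0],[0,0,0],-1],[[0,0,0],[0,0,0],-1]]'
```

```text
time: 23.2
tool_pos: [492.2, 53.7, 51.5]
tcp_rot: [3.141, 0.0, 2.518]
contact_force: [0.1, -0.3, -0.7]
grip_width: 45.7
finger_force: 30.0
```

```bash
python3 -m pendant '[[[0,0,-0.01],[0,0,0],1],[[0,0,0],[0,0,0],1],[[0,0,0],[0,0,0],1],[[0,0,0],[0,0,0],1],[[0,0,0],[0,0,0],1],[[0,0,0],[0,0,0],1],[[0,0,0],[0,0,0],1],[[0,0,0.2],[0,0,0],1],[[0,0,0.5],[0,0,0],1],[[0,0,1],[0,0,0],1]]'
python3 -m pendant '[[[0,0,1],[0,0,0],1],[[0,0,1],[0,0,0],1],[[-0.2,-0.8,0.7],[0,0,0.25],1],[[-0.2,-1,0.7],[0,0,0.25],1],[[-0.2,-1,0.1],[0,0,0.25],1],[[-0.2,-1,0],[0,0,0.25],1],[[-0.2,-1,0],[0,0,0.25],1],[[-0.2,-1,0],[0,0,0.25],1],[[-0.2,-1,0],[0,0,0.25],1],[[-0.2,-1,0],[0,0,0.25],1]]'
python3 -m pendant '[[[-0.2,-1,0],[0,0,0.24],1],[[-0.1,-1,0],[0,0,0],1],[[0,-1,0],[0,0,0],1],[[0,-0.4,0],[0,0,0],1],[[0,0,0],[0,0,0],1],[[0,0,0],[0,0,0],1],[[0,0,0],[0,0,0],1],[[0,0,0],[0,0,0],1],[[0,0,0],[0,0,0],1],[[0,0,0],[0,0,0],1]]'
python3 -c "
from h import *
look('blue','w9',100)"
```

```text
time: 24.03
tool_pos: [490.2, 53.7, 100.6]
tcp_rot: [-3.138, -0.005, 2.518]
contact_force: [0.5, -0.0, -0.9]
grip_width: 91.7
finger_force: 0.0
time: 24.87
tool_pos: [443.5, -181.7, 207.7]
tcp_rot: [3.142, 0.001, 2.759]
contact_force: [-0.4, -0.6, -0.1]
grip_width: 91.9
finger_force: 0.0
time: 25.7
tool_pos: [435.4, -281.4, 207.3]
tcp_rot: [3.141, 0.0, 2.788]
contact_force: [0.3, 0.1, 0.0]
grip_width: 92.1
finger_force: 0.0
25.75 [ 435.3 -281.6  207.3] [3.142 0.    2.788]
blue [306 206] [328 240] [ 431.1 -284.7] [18.6 29.2] -0.353
blue [338 272] [370 292] [ 494.  -272.9] [18.6 26. ] 1.49
blue [204   0] [224  43] [ 263.3 -302.6] [ 3.1 30.6] 0.003
```

View pics/w9.png

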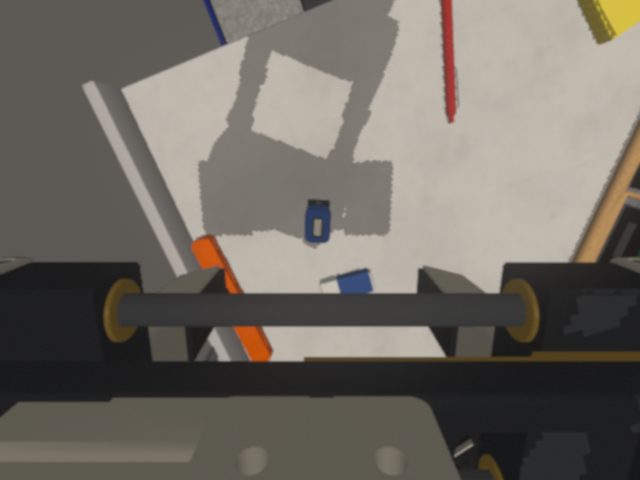

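```bash
python3 -m pendant '[[[-0.11,-0.1,-0.7],[0,0,0.01],1],[[0,0,-1],[0,0,0],1],[[0,0,-1],[0,0,0],1],[[0,0,-1],[0,0,0],1],[[0,0,-1],[0,0,0],1],[[0,0,-0.6],[0,0,0],1],[[0,0,-0.23],[0,0,0],1],[[0,0,0],[0,0,0],1],[[0,0,0],[0,0,0],1],[[0,0,0],[0,0,0],-1]]'
python3 -m pendant '[[[0,0,0],[0,0,0],-1],[[0,0,0],[0,0,0],-1],[[0,0,0],[0,0,0],-1],[[0,0,0],[0,0,0],-1],[[0,0,0],[0,0,0],-1],[[0,0,0],[0,0,0],-1],[[0,0,0],[0,0,0],-1],[[0,0,0],[0,0,0],-1],[[0,0,0],[0,0,0],-1],[[0,0,0],[0,0,0],-1]]'
python3 -m pendant '[[[0,0,0.2],[0,0,0],-1],[[0,0,0.4],[0,0,0],-1],[[0,0,0.6],[0,0,0],-1],[[0,0,0.8],[0,0,0],-1],[[0,0,0.8],[0,0,0],-1],[[0,0,0.6],[0,0,0],-1],[[0,0,0.4],[0,0,0],-1],[[0,0,0.2],[0,0,0],-1],[[0,0,0],[0,0,0],-1],[[0,0,0],[0,0,0],-1]]'
```

```text
time: 26.58
tool_pos: [432.7, -286.0, 42.7]
tcp_rot: [-3.141, 0.003, 2.788]
contact_force: [0.4, -1.0, -0.1]
grip_width: 88.1
finger_force: 0.0
time: 27.42
tool_pos: [431.8, -285.3, 41.2]
tcp_rot: [3.141, -0.0, 2.788]
contact_force: [1.0, 0.0, -0.1]
grip_width: 23.0
finger_force: 0.4
time: 28.25
tool_pos: [431.6, -285.2, 161.0]
tcp_rot: [3.141, -0.0, 2.788]
contact_force: [0.6, -0.9, -1.0]
grip_width: 21.7
finger_force: 30.0
```

```bash
python3 -m pendant '[[[0.3,0.26,0],[0,0,-0.226],-1],[[0.6,0.51,0],[0,0,-0.226],-1],[[0.8,0.685,0],[0,0,-0.226],-1],[[0.8,0.685,0],[0,0,-0.226],-1],[[0.8,0.685,0],[0,0,-0.226],-1],[[0.8,0.685,0],[0,0,-0.226],-1],[[0.8,0.685,0],[0,0,-0.226],-1],[[0.8,0.685,0],[0,0,-0.226],-1],[[0.8,0.685,0],[0,0,-0.226],-1],[[0.8,0.685,0],[0,0,-0.226],-1]]'
python3 -m pendant '[[[0.6,0.51,0],[0,0,0],-1],[[0.21,0.18,0],[0,0,0],-1],[[0,0,0],[0,0,0],-1],[[0,0,0],[0,0,0],-1],[[0,0,0],[0,0,0],-1],[[0,0,0],[0,0,0],-1],[[0,0,0],[0,0,0],-1],[[0,0,0],[0,0,0],-1],[[0,0,0],[0,0,0],-1],[[0,0,0],[0,0,0],-1]]'
python3 -c "
from h import *
look('blue','w10',100)"
```

```text
time: 29.08
tool_pos: [651.2, -96.4, 159.4]
tcp_rot: [-3.141, -0.003, 2.515]
contact_force: [0.7, -1.8, 0.1]
grip_width: 21.7
finger_force: 30.0
time: 29.92
tool_pos: [675.0, -77.5, 161.5]
tcp_rot: [3.141, 0.0, 2.516]
contact_force: [-0.2, -0.3, -0.6]
grip_width: 21.9
finger_force: 30.0
29.97 [675.  -77.4 161.4] [3.141 0.    2.516]
blue [295 269] [347 292] [699.3 -96.2] [18.  38.6] 0.947
blue [294 326] [348 355] [ 739.3 -125. ] [24.9 41.5] 0.947
blue [  0 190] [ 43 228] [ 533.5 -236.2] [18.2 26.8] 1.485
```

View pics/w10.png

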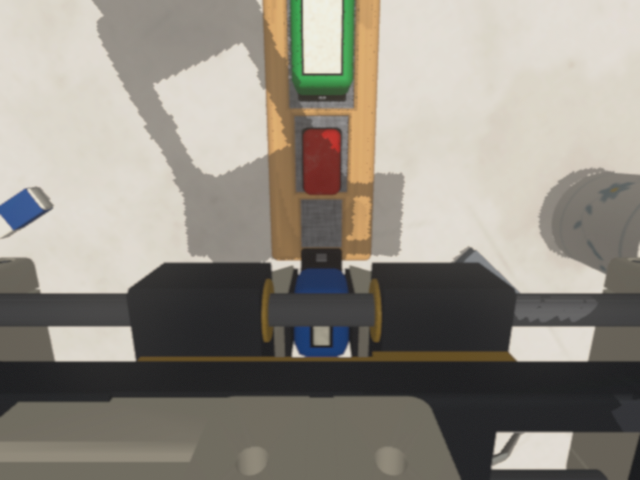

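Run:
```python
from h import *
u=np.array([-.811,.585]); o=np.array([675,-77.]); n=np.array([.585,.811])
def s(r,z,col=321): q=ray('wrist',[[col,r]],z)[0]-o; return (q@u).round(1),(q@n).round(1)
print('bay front',s(200,12),'rack end',s(259,11,285),'base front',[s(249,z) for z in (122,135,142)],'LR',s(225,12,270),s(225,12,373),'base LR',s(255,135,302),s(255,135,341))
```

```text
bay front (np.float64(21.6), np.float64(-1.2)) rack end (np.float64(-30.2), np.float64(-32.5)) base front [(np.float64(11.5), np.float64(-1.2)), (np.float64(15.4), np.float64(-1.2)), (np.float64(17.4), np.float64(-1.2))] LR (np.float64(0.3), np.float64(-44.4)) (np.float64(0.4), np.float64(42.8)) base LR (np.float64(12.2), np.float64(-10.6)) (np.float64(12.2), np.float64(8.8))
```

```bash
python3 -m pendant '[[[0,0,-0.5],[0,0,0],-1],[[0,0,-1],[0,0,0],-1],[[0,0,-1],[0,0,0],-1],[[0,0,-0.7],[0,0,0],-1],[[0,0,-0.3],[0,0,0],-1],[[0,0,-0.15],[0,0,0],-1],[[0,0,-0.05],[0,0,0],-1],[[0,0,0],[0,0,0],-1],[[0,0,0],[0,0,0],-1],[[0,0,0],[0,0,0],-1]]'
python3 -m pendant '[[[0,0,-0.05],[0,0,0],-1],[[0,0,0],[0,0,0],-1],[[0,0,-0.05],[0,0,0],-1],[[0,0,0],[0,0,0],-1],[[0,0,-0.05],[0,0,0],-1],[[0,0,0],[0,0,0],-1],[[0,0,0],[0,0,0],-1],[[0,0,0],[0,0,0],-1],[[0,0,0],[0,0,0],-1],[[0,0,0],[0,0,0],-1]]'
```

```text
time: 30.8
tool_pos: [676.0, -77.3, 51.9]
tcp_rot: [3.14, 0.002, 2.517]
contact_force: [-0.2, -0.2, -0.3]
grip_width: 22.0
finger_force: 30.0
time: 31.63
tool_pos: [675.2, -77.1, 45.8]
tcp_rot: [3.141, 0.0, 2.517]
contact_force: [-0.4, 0.2, -0.8]
grip_width: 21.5
finger_force: 30.0
```

Release, rise, and back off toward the robot's left so the cameras see the rack.

```bash
python3 -m pendant '[[[0,0,-0.01],[0,0,0],1],[[0,0,0],[0,0,0],1],[[0,0,0],[0,0,0],1],[[0,0,0],[0,0,0],1],[[0,0,0],[0,0,0],1],[[0,0,0],[0,0,0],1],[[0,0,0],[0,0,0],1],[[0,0,0.2],[0,0,0],1],[[0,0,0.5],[0,0,0],1],[[0,0,1],[0,0,0],1]]'
python3 -m pendant '[[[0,0,1],[0,0,0],1],[[0,0,1],[0,0,0],1],[[0,0,1],[0,0,0],1],[[0,0,1],[0,0,0],1],[[0,0,1],[0,0,0],1],[[-0.7,0.6,0],[0,0,0],1],[[-0.8,0.6,0],[0,0,0],1],[[-0.5,0.4,0],[0,0,0],1],[[-0.3,0.2,0],[0,0,0],1],[[0,0,0],[0,0,0],1]]'
python3 -m pendant '[[[0,0,0],[0,0,0],1],[[0,0,0],[0,0,0],1],[[0,0,0],[0,0,0],1],[[0,0,0],[0,0,0],1],[[0,0,0],[0,0,0],1],[[0,0,0],[0,0,0],1],[[0,0,0],[0,0,0],1],[[0,0,0],[0,0,0],1],[[0,0,0],[0,0,0],1],[[0,0,0],[0,0,0],1]]'
python3 - <<'E'
from h import *
for k in H: look(k,'w11',100,k=='blue')
im=bot.capture('scene')[180:320,230:430];cv2.imwrite('pics/s11.png',cv2.resize(im,None,fx=4,fy=4,interpolation=2))
E
```

```text
time: 32.47
tool_pos: [673.0, -76.7, 93.6]
tcp_rot: [-3.139, -0.007, 2.517]
contact_force: [-0.5, -0.2, -0.4]
grip_width: 84.1
finger_force: 0.0
time: 33.3
tool_pos: [604.7, -21.7, 247.7]
tcp_rot: [3.141, 0.0, 2.518]
contact_force: [0.3, 0.2, 0.5]
grip_width: 91.9
finger_force: 0.0
time: 34.13
tool_pos: [606.1, -23.1, 246.5]
tcp_rot: [3.141, 0.0, 2.517]
contact_force: [-0.2, 0.3, -0.4]
grip_width: 92.0
finger_force: 0.0
34.18 [606.1 -23.1 246.5] [3.142 0.    2.517]
34.23 [606.1 -23.1 246.5] [3.141 0.    2.517]
red [305 223] [330 275] [627.4 -43.8] [23.8 51.1] -0.624
red [49  0] [112 107] [ 377.9 -103. ] [ 7.1 89.5] -0.222
34.28 [606.1 -23.1 246.5] [3.141 0.    2.517]
green [298 135] [337 204] [ 5.677e+02 -5.000e-01] [34.8 60.9] -0.64
34.33 [606.1 -23.1 246.5] [3.142 0.    2.517]
yellow [287   4] [344 115] [495.   49.9] [46.4 83.7] -0.623
yellow [443 351] [639 361] [850.6  75.3] [ 11.4 199.3] 0.947
yellow [103 280] [138 341] [ 564.4 -237. ] [31.9 68.8] -0.822
```

View pics/w11.png

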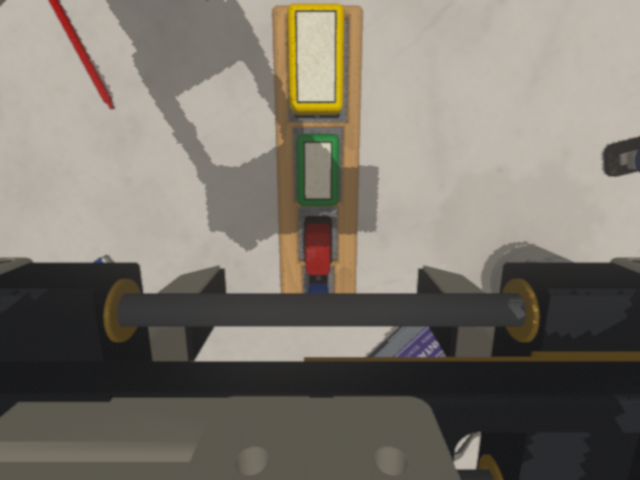

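View pics/s11.png

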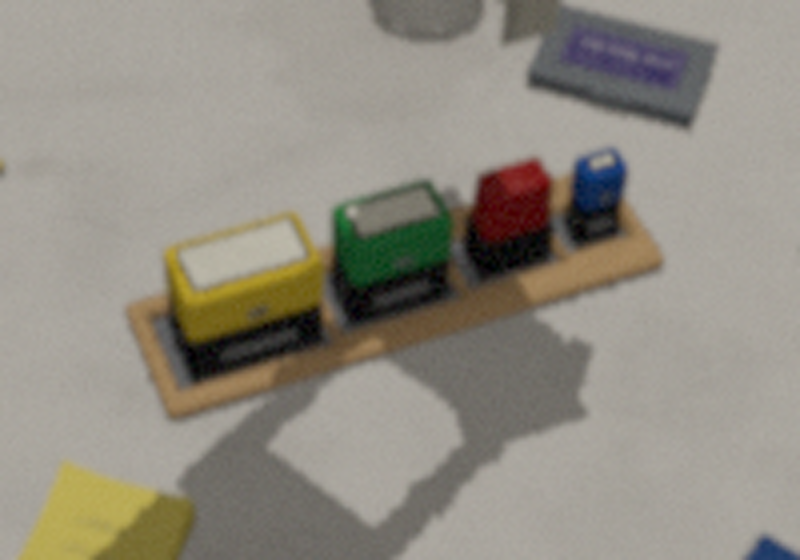

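All four stamps stand upright in their own bays: in the scene crop yellow is at (245,295), green at (390,250), red at (512,215) and blue at (600,193). Nothing rests on a wall.

```bash
python3 -c "
from plant import bot
print(bot.close_job())"
```

```text
the job is handed in; nothing more can be done
None
```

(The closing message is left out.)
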